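# Refit the gas cooker's knob and hold it pressed in

## Robot

A 7-joint arm with a two-finger parallel gripper is mounted at the origin on the work surface; the furniture and walls round the work are solid. World frame = base frame: x ahead of the robot, y to its left, z up, the work surface at z = 0. Lengths are in m, angles in rad, forces in N, time in s.
With the tool pointing down it reaches from about 0.35 to 0.9 m from the base axis. Payload 19.9 kg.
Tool frame: the origin (TCP) lies midway between the tips of the shut fingers; the grasp point (between the pads) lies arm.tcp_to_grasp behind it (arm.tcp_to_grasp is the distance from the TCP to the grasp point, in m); z points along the fingers, y is the line along which they close (so a half turn about z gives the same grasp; the last joint's range is limited). The gripper opens to 94 mm and grips with 3 to 60 N. Pads are 16 mm wide; open, the fingers measure 119 mm over their backs; the gripper's body (75 mm by 177 mm) begins 78 mm behind the grasp point.
Start: joints at [1.262, 0.417, -0.01, 1.614, 0.005, 1.111, -0.053], TCP at [0.165, -0.603, 0.205] pointing down, gripper open.
Joint ranges: [-2.81, 2.81], [-0.39, 2.02], [-1.27, 1.25], [0.06, 2.57], [-1.19, 4.33], [0.19, 2], [-2.82, 2.82]. Speed limits (rad/s): [1.89, 1.89, 2.39, 2.39, 3.01, 3.01, 3.01].

## Interface

Orientations are given as a unit quaternion [x, y, z, w].
In Python, from cell import arm gives the robot as it stands. The module is installed in compiled form; this text tells all that it offers.
- The arm moves only by the shell command python3 -m inch 'ROWS' [OPENING] [FORCE]. ROWS is JSON, a list of rows, each a list of 4 numbers: the shift along the tool's x, y, z in m, then the turn about the tool's z in rad. In form: [[x, y, z, yaw], ...]. A call has 1 to 12 rows; each row shifts and turns the commanded pose from where the row before left it, along the tool's axes as they then stand; what a row does not reach is not made up. A row lasts 1/8 s, in which the tool goes at most 62.5 mm and 10.7 degrees, less where a joint would pass 70% of its speed; a pose out of reach is approached as far as the arm can. A call with a gripper value outside its range is refused whole. OPENING is the closure, from -1 (fully open) to 1 (shut), set as the call begins (- or left out, the last holds). The fingers move at their own pace and stop on an object; FORCE is the grip in N (left out, the last holds). Time passes only in rows, so rows that do not move let the fingers close. It gives the time, the measured TCP pose, the force, the opening and the grip force at its end, in the units of the state.
- arm.get_obs(): the state, without advancing time (a new reading comes with each control period).
- arm.snapshot(name): name is "scene" or "side" or "wrist"; returns a dict with "color" (480x640x3 uint8, red, green, blue), "z_map" (480x640 float32, m along the optical axis (not along the pixel's ray), 0 where there is no reading), "K" (3x3 intrinsics, pixels), "extrinsics" (4x4, takes a point from camera to world coordinates); the wrist camera has in their place "mount" (4x4, takes a point from camera to tool coordinates, whose origin is the TCP and whose axes are the flange's). Camera axes: x right, y up, looking along -z (the intrinsics and any distortion apply to the point x, -y, -z); pixel columns grow to the right and rows downward; lengths in m; the calibration is good to about 2 mm. The wrist camera is an equidistant fisheye: a pixel r from the principal point sees the ray r / f radians off the axis. A picture is of the moment at which its call begins: read the wrist's pose just before it.
- arm.close_job(): hands the job in; it is judged then, once.
The state is a dict: "time_s": time; "q": joint angles; "qd": joint speeds; "tau": joint torques, N m; "position": TCP position; "eef_rot": TCP orientation; "wrist_force": force on the tool from outside, world axes, zero at the start; "torque": the same for the moment, N m; "finger_gap": finger opening in m; "grip_force": force on a finger pad.
Only numpy, scipy, OpenCV 4.12 (cv2) and the standard library are available. Lean on these libraries where they do the work, as an engineer would, in place of code of your own. Each camera call takes 0.05 s, during which the arm holds its last target. There are 200 camera calls.

## Task

The black control knob of the white table-top gas cooker has come off. Pick it up, turn it so that the flat in its socket matches the flat of the upright D-shaped spindle on the cooker's deck, and push it fully home on the spindle; then press knob and spindle down to the stop against the spring, as for lighting, and finish while the gripper is still holding it down there. Do not disturb the two deli tubs.

Things in the scene. Friction and masses are not known exactly. Their poses are not given: they have to be found in the camera images.
- knob: loose black knob, 49 mm tall, about 60 g, upright on the table. Origin: centre of underside. Round skirt 56 mm in diameter, z 0 to 22 mm; on it a bar grip 44 mm long (x), 14 mm wide (y), up to z 49 mm; a white line marks its +x end. D-socket in the underside: 18 mm deep, 20 mm across, flat 3.5 mm from the axis on the +x side (under the white line), 2.5 mm chamfer; 1 mm play round the spindle
- cooker: fixed white gas cooker, 300 mm wide (y), 240 mm deep (x), front facing its -x; origin: centre of its underside, on the table. Deck 60 mm high; cartridge cover at right rear up to 76 mm, pan prongs at left up to 87 mm. The spindle stands on a round black plate near the front right, at x = -78, y = -75 mm
- spindle_tip (a point): centre of the top of the upright metal D-shaped spindle, 30 mm above the deck, 90 mm above the table when not pressed; z up, x points out of its flat. 18 mm in diameter, flat 2.5 mm from the axis, last 2.5 mm tapered. Brass bush 5 mm high at its foot. With the knob home, the knob's underside is 18 mm below this point and 12 mm above the deck, its x axis along this x axis
- spindle (a joint): how far the spindle is pressed down, m: 0 = up, 0.007 = at the stop. A spring pushes it up with 3.5 N at 0 and 8.4 N at the stop
- valve (a joint): turn of the spindle in the cooker, rad, counter-clockwise from above; at 0 the flat faces the cooker's +x (rear). It differs from start to start, and a stiff gland (0.25 N m) keeps it where it is
- tub_roe: loose white deli tub with orange roe, 100 mm across, 55 mm high, bystander; origin: centre of its underside
- tub_lid: loose white deli tub with a lid, 99 mm across, 52 mm high, bystander; origin: centre of its underside
There are look-alikes about, which are no part of the job. Several things have the shape of the knob; the one meant has the colours described above.

How it is judged:
By the outcome, as a careful person would: the job done as asked, in the order asked, and still so for the second after the job is handed in, while the arm keeps its last pose, push and grip.
It also fails if it takes over 32 s, if anything falls off the work surface, if the arm or the gripper's body presses on something with over 40 N, if the wrist force passes 120 N, or if a joint passes its speed limit or range.

## Working session

There is one attempt and no reset: what is moved stays moved. The work goes in short steps, Python scripts to look and compute and a shell command to move; the robot and the scene stay as the last step left them, time stands still between calls to the robot, and variables do not carry over. Pictures are saved under pics/ and viewed, at most 10 in all, crops included, and the job is handed in when it is done.

```bash
mkdir -p pics
cat > h.py <<'E'
import numpy as np, cv2, pickle
from cell import arm
from scipy.spatial.transform import Rotation as R
def shot(name,fn):
    o=arm.get_obs(); s=arm.snapshot(name); s['obs']=o
    pickle.dump(s,open(f'pics/{fn}.pkl','wb')); cv2.imwrite(f'pics/{fn}.png',s['color'][:,:,::-1]); return s
def load(fn): return pickle.load(open(f'pics/{fn}.pkl','rb'))
def pt(s,u,v,z=None):
    "world point of pixel, by depth map or on plane z"
    K=s['K']
    a,b=(u-K[0,2])/K[0,0],(v-K[1,2])/K[1,1]
    if 'mount' in s:
        r=np.hypot(a,b); d=np.array([a/r*np.sin(r),-b/r*np.sin(r),-np.cos(r)]) if r>0 else np.array([0,0,-1.])
        T=np.eye(4);T[:3,:3]=R.from_quat(s['obs']['eef_rot']).as_matrix();T[:3,3]=s['obs']['position'];T=T@s['mount']
    else: d=np.array([a,-b,-1.]);T=s['extrinsics']
    w=T[:3,:3]@d;c=T[:3,3]
    if z is None:
        k=s['z_map'][int(round(v)),int(round(u))]/-d[2]
    else: k=(z-c[2])/w[2]
    return c+k*w
E
python3 - <<'E'
from h import *
a=shot('scene','s0');b=shot('side','d0')
print(arm.get_obs(),arm.tcp_to_grasp); print(a['K'],a['extrinsics'],b['extrinsics'])
E
```

```text
{'time_s': 0.1, 'q': array([ 1.26252215,  0.41787807, -0.010296  ,  1.61407577,  0.00470122,
        1.11069258, -0.0530393 ]), 'qd': array([ 0.00037128, -0.0011001 ,  0.00018183, -0.0021753 , -0.00017929,
       -0.00133205,  0.00116271]), 'tau': array([ 3.99814489e-04, -8.52579546e+01,  6.39503784e-01, -4.26694858e+01,
       -4.89848724e-02,  1.64358714e-02,  1.02529182e-04]), 'position': array([ 0.16466559, -0.6025901 ,  0.20492654]), 'eef_rot': array([ 9.91119474e-01,  1.32973390e-01, -1.11088391e-04, -5.03006002e-04]), 'wrist_force': array([ 0.38442302, -0.22314957,  0.72397144]), 'torque': array([-0.01097727, -0.00382588,  0.01374882]), 'grip_force': 0.0, 'finger_gap': 0.09409240600787355} 0.0188
[[521.05363997   0.         321.77657037]
 [  0.         521.05363997 242.30396151]
 [  0.           0.           1.        ]] [[-0.45003141  0.50954461 -0.73337304 -0.14999772]
 [-0.89295353 -0.24731076  0.37612682  0.37540662]
 [ 0.01028235  0.82413693  0.56629727  0.57558367]
 [ 0.          0.          0.          1.        ]] [[ 0.42338786 -0.49533859  0.75853965  1.18472815]
 [ 0.90593578  0.2270499  -0.35739152 -0.25580433]
 [ 0.00480345  0.83850344  0.54487513  0.57074978]
 [ 0.          0.          0.          1.        ]]
```

View pics/s0.png

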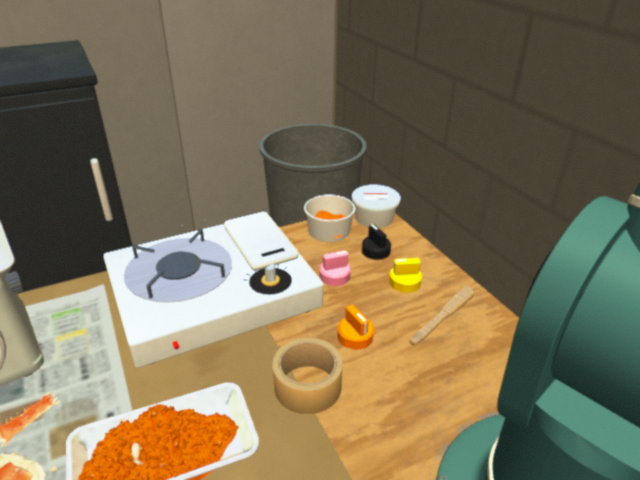

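View pics/d0.png

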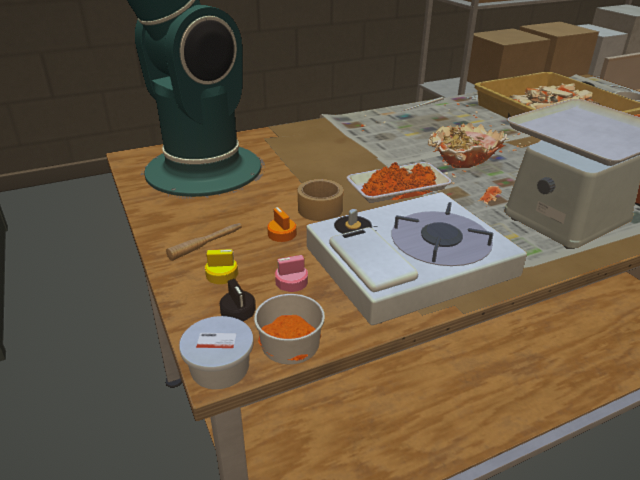

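The black knob is at scene (377,243) / side (237,302), close to both tubs. The spindle is at scene (269,272) / side (352,217). I'll enlarge crops of both.

Run:
```python
from h import *
a=load('s0');b=load('d0')
def crop(s,u,v,w=40,k=5): return cv2.resize(s['color'][v-w:v+w,u-w:u+w,::-1],None,fx=k,fy=k,interpolation=cv2.INTER_CUBIC)
# 300px tiles, scale 5, 30px half-width
t=lambda s,u,v: crop(s,u,v,30,5)
cv2.imwrite('pics/c0.png',np.vstack([np.hstack([t(a,377,243),t(a,269,275)]),np.hstack([t(b,237,300),t(b,352,220)])]))
print('tops',pt(a,377,232),pt(b,236,288)); print('spindle',pt(a,269,265),pt(b,352,211))
for n,s,l in (('a',a,[(330,215),(376,200),(335,265),(405,275)]),('b',b,[(290,330),(218,342),(292,275),(221,268)])):
  for q in l: print(n,q,pt(s,*q).round(3))
```

```text
tops [ 0.51772467 -0.0810863   0.0487884 ] [ 0.53246608 -0.08620109  0.04901793]
spindle [0.49257621 0.14197861 0.06336918] [0.46080352 0.15213405 0.09039519]
a (330, 215) [ 0.647 -0.051  0.022]
a (376, 200) [ 0.62  -0.142  0.048]
a (335, 265) [0.487 0.022 0.028]
a (405, 275) [ 0.416 -0.077  0.021]
b (290, 330) [ 0.635 -0.04   0.03 ]
b (218, 342) [ 0.638 -0.145  0.051]
b (292, 275) [0.506 0.018 0.023]
b (221, 268) [ 0.437 -0.084  0.023]
```

View pics/c0.png

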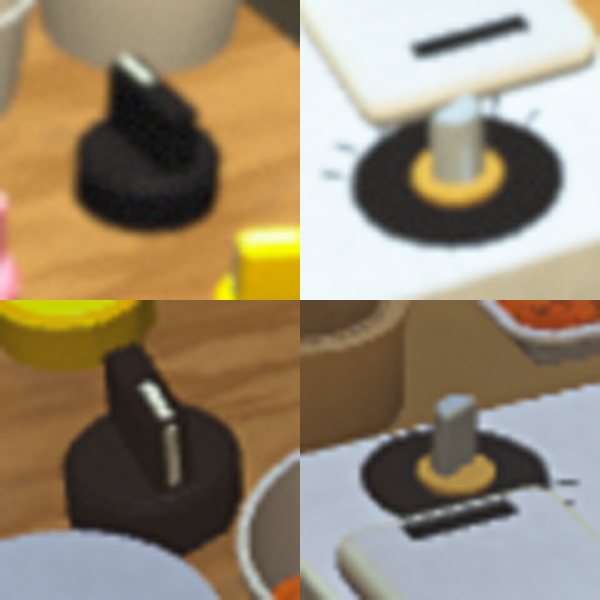

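Run:
```python
from h import *
a=load('s0');b=load('d0')
f=lambda s,o,x,y,z: pt(s,o[0]+x/5-.4,o[1]+y/5-.4,z).round(4)
print('knob scene +x',f(a,(347,213),122,60,.049),'-x',f(a,(347,213),187,113,.049))
print('knob side +x',f(b,(207,270),164,120,.049),'-x',f(b,(207,270),122,50,.049))
print('skirt bottom-edge scene L R',f(a,(347,213),78,155,.022),f(a,(347,213),217,155,.022))
print('spindle base scene',f(a,(239,245),457,175,.065) if 0 else f(a,(239,245),157,175,.065),'plate',f(a,(239,245),157,172,.06),'tip',f(a,(239,245),157,107,.09))
print('spindle side base',f(b,(322,190),156,170,.065),'tip',f(b,(322,190),156,105,.09))
o=arm.get_obs(); print(R.from_quat(o['eef_rot']).as_matrix().round(3))
# cooker front edge direction
print('cooker', pt(a,137,360,.06) , [pt(a,*q,z=.06).round(3) for q in ((106,258),(135,352),(321,291),(270,212))])
```

```text
knob scene +x [ 0.544  -0.0841  0.049 ] -x [ 0.5028 -0.0868  0.049 ]
knob side +x [ 0.5477 -0.0858  0.049 ] -x [ 0.5088 -0.0867  0.049 ]
skirt bottom-edge scene L R [ 0.53   -0.0584  0.022 ] [ 0.5073 -0.1054  0.022 ]
spindle base scene [0.4546 0.1555 0.065 ] plate [0.4619 0.1528 0.06  ] tip [0.4561 0.1537 0.09  ]
spindle side base [0.4625 0.154  0.065 ] tip [0.4596 0.1544 0.09  ]
[[ 0.965  0.264 -0.   ]
 [ 0.264 -0.965  0.001]
 [-0.    -0.001 -1.   ]]
cooker [0.38042877 0.37294908 0.06      ] [array([0.633, 0.376, 0.06 ]), array([0.396, 0.373, 0.06 ]), array([0.4  , 0.094, 0.06 ]), array([0.652, 0.076, 0.06 ])]
```

Knob is at about (0.526,-0.086) with its +x roughly along world +x; the spindle is at about (0.459,0.154). I'll move to a point between them, then look with the wrist camera.

```bash
python3 -m inch '[[0.04,-0.044,-0.004,0],[0.04,-0.044,-0.004,0],[0.04,-0.044,-0.004,0],[0.04,-0.044,-0.004,0],[0.04,-0.044,-0.004,0],[0.04,-0.044,-0.004,0],[0.04,-0.044,-0.004,0],[0.04,-0.044,-0.004,0],[0.04,-0.044,-0.004,0],[0.04,-0.044,-0.004,0],[0.04,-0.044,-0.004,0],[0.04,-0.044,-0.004,0]]'
python3 -m inch '[[0,0,0,0.134],[0,0,0,0.133],[0,0,0,0]]'
python3 - <<'E'
from h import *
s=shot('wrist','w0'); print(s['K'],s['mount'].round(3),s['obs']['position'],s['obs']['q'])
print(R.from_quat(s['obs']['eef_rot']).as_matrix().round(3))
E
```

```text
time_s: 1.6
position: [0.4891, 0.0347, 0.2536]
eef_rot: [0.991, 0.133, 0.0, 0.0]
wrist_force: [0.8, -0.5, -0.0]
finger_gap: 0.0942
grip_force: 0.0
time_s: 1.98
position: [0.4884, 0.0331, 0.2533]
eef_rot: [1.0, 0.0, -0.0, -0.0]
wrist_force: [0.4, -0.2, -0.3]
finger_gap: 0.094
grip_force: 0.0
[[371.64829954   0.         318.93358685]
 [  0.         371.64829954 237.51477535]
 [  0.           0.           1.        ]] [[ 0.     0.97   0.242  0.07 ]
 [ 1.    -0.     0.     0.001]
 [ 0.     0.242 -0.97  -0.179]
 [ 0.     0.     0.     1.   ]] [0.4884428 0.0330572 0.253259 ] [ 0.38705316  0.16097354 -0.57197974  1.8674165   0.09545215  1.14068775
 -1.78916154]
[[ 1.     0.001 -0.   ]
 [ 0.001 -1.     0.   ]
 [-0.    -0.    -1.   ]]
```

View pics/w0.png

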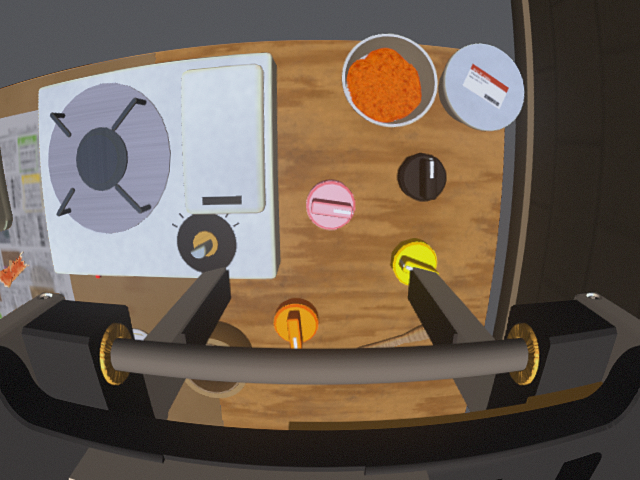

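The wrist picture (up = world +x, left = +y) shows the knob at (422,177), white line up (+x), and the spindle at (203,243). I'll enlarge the spindle and knob.

Run:
```python
from h import *
s=load('w0'); c=s['color'][:,:,::-1]
t=lambda u,v,w,k: cv2.resize(c[v-w:v+w,u-w:u+w],None,fx=k,fy=k,interpolation=cv2.INTER_CUBIC)
cv2.imwrite('pics/c1.png',np.hstack([t(203,243,20,10),t(422,177,25,8)]))
```

```text
(no output)
```

View pics/c1.png

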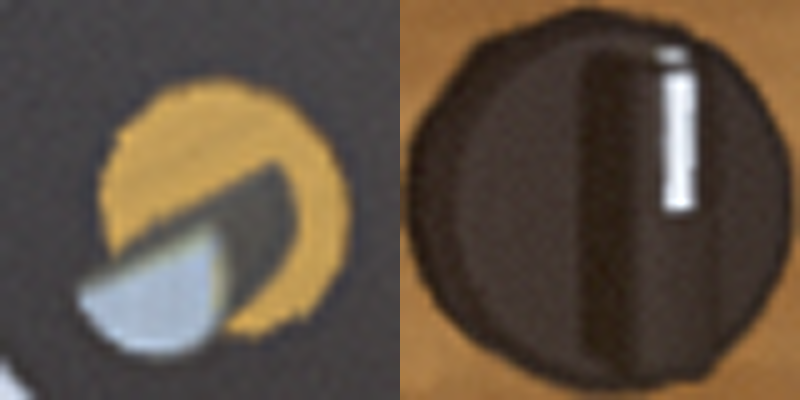

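Run:
```python
from h import *
s=load('w0')
f=lambda o,k,x,y,z: pt(s,o[0]+x/k-.5+.5/k,o[1]+y/k-.5+.5/k,z)
A=(183,223)
p,q=f(A,10,80,295,.09),f(A,10,212,235,.09); d=q-p; print('flat',p,q,np.linalg.norm(d),'normal deg',np.degrees(np.arctan2(d[0],-d[1])))
print('arc pts',f(A,10,160,357,.09),f(A,10,220,290,.09),'bush',f(A,10,225,205,.065))
p,q=f(A,10,120,260,.066),f(A,10,280,163,.065);d=q-p;print('foot edge',p,q,np.degrees(np.arctan2(d[0],-d[1])))
B=(397,152)
p,q=f(B,8,278,75,.049),f(B,8,280,210,.049);d=p-q;print('line',p,q,np.degrees(np.arctan2(d[1],d[0])))
print('skirt L/R/T/B',f(B,8,5,200,.022),f(B,8,392,200,.022),f(B,8,190,8,.0),f(B,8,205,388,.022))
print('depth tip',pt(s,198,253),'knob',pt(s,422+12-3,170))
```

```text
flat [0.45784706 0.16076165 0.09      ] [0.4641592  0.14609713 0.09      ] 0.015965319553037736 normal deg 23.288784490675905
arc pts [0.45146737 0.15273082 0.09      ] [0.45850881 0.14572011 0.09      ] bush [0.46057169 0.15266869 0.065     ]
foot edge [0.45472715 0.16477721 0.066     ] [0.46516019 0.14616871 0.065     ] 29.27758930188682
line [ 0.54623819 -0.08630262  0.049     ] [ 0.52824003 -0.0872768   0.049     ] 3.098185614506291
skirt L/R/T/B [ 0.52637979 -0.05515228  0.022     ] [ 0.52815313 -0.11275014  0.022     ] [ 0.55411977 -0.08738866  0.        ] [ 0.50022175 -0.08561572  0.022     ]
depth tip [0.45715616 0.15256433 0.09072931] knob [ 0.53662525 -0.08598535  0.05002009]
```

```bash
python3 -m inch '[[0.0094,0.030,0.038,0],[0.0094,0.030,0.038,0],[0.0094,0.030,0.038,0],[0.0094,0.029,0.038,0],[0,0,0,-0.05],[0,0,0,0]]'
python3 - <<'E'
from h import *
s=shot('wrist','w1'); c=s['color'][:,:,::-1]; print(s['obs']['position'])
cv2.imwrite('pics/w1c.png',cv2.resize(c[60:360,120:520],None,fx=2,fy=2,interpolation=cv2.INTER_CUBIC))
E
```

```text
time_s: 2.78
position: [0.526, -0.0862, 0.1012]
eef_rot: [1.0, 0.026, -0.0, -0.0]
wrist_force: [-0.6, 1.1, 0.5]
finger_gap: 0.0939
grip_force: 0.0
[ 0.52598012 -0.08615078  0.10115803]
```

View pics/w1c.png

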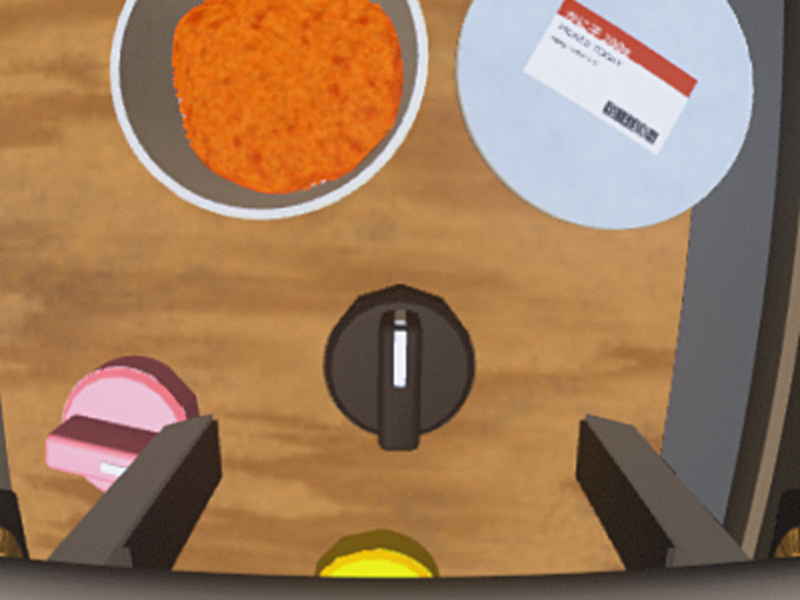

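```bash
python3 - <<'E'
from h import *
s=load('w1')
g=lambda x,y,z: pt(s,120+x/2-.25,60+y/2-.25,z).round(4)
print('top +x',g(400,325,.049),'-x',g(400,433,.049),g(400,450,.049))
print('skirt top L R',g(326,368,.022),g(474,368,.022),'bottom far edge',g(400,284,0),'near',g(370,437,.022))
E
python3 -m inch '[[0,0,0,0],[0,0,0.025,0],[0,0,0.025,0],[0,0,0.018,0],[0,0,0.007,0],[0,0,0,0]]' 0 20
```

```text
top +x [ 0.5482 -0.0862  0.049 ] -x [ 0.5119 -0.0881  0.049 ] [ 0.5058 -0.0884  0.049 ]
skirt top L R [ 0.5255 -0.0607  0.022 ] [ 0.5283 -0.114   0.022 ] bottom far edge [ 0.5541 -0.086   0.    ] near [ 0.4999 -0.0777  0.022 ]
time_s: 3.58
position: [0.5263, -0.0858, 0.0265]
eef_rot: [1.0, 0.025, -0.0, -0.0]
wrist_force: [-0.3, 0.1, 0.6]
finger_gap: 0.0473
grip_force: 0.0
```

```bash
python3 -m inch '[[0,0,0,0],[0,0,0,0],[0,0,0,0],[0,0,0,0]]' 1 40; python3 -m inch '[[0,0,-0.02,0],[0,0,-0.04,0],[0,0,-0.04,0],[0,0,-0.03,0],[0,0,0,0]]'
```

```text
time_s: 4.08
position: [0.5262, -0.0861, 0.0266]
eef_rot: [1.0, 0.025, 0.0, 0.0]
wrist_force: [0.5, -0.5, 2.8]
finger_gap: 0.0138
grip_force: 40.0
time_s: 4.7
position: [0.5272, -0.0862, 0.1584]
eef_rot: [1.0, 0.025, 0.002, 0.001]
wrist_force: [-0.5, -0.1, -1.5]
finger_gap: 0.0137
grip_force: 40.0
```

```bash
python3 -m inch '[[-0.0113,-0.0484,0,0],[-0.0113,-0.0484,0,0],[-0.0113,-0.0484,0,0],[-0.0113,-0.0485,0,0],[-0.0115,-0.0485,0,0],[0,0,0.01,-0.126],[0,0,0.01,-0.126],[0,0,0.008,-0.125],[0,0,0,0],[0,0,0,0]]'
python3 - <<'E'
from h import *
a=shot('scene','s2');b=shot('side','d2');w=shot('wrist','w2')
o=arm.get_obs();print(o['position'],R.from_quat(o['eef_rot']).as_matrix()[:2,0],o['q'][6])
t=lambda s,u,v: cv2.resize(s['color'][v-30:v+30,u-40:u+40,::-1],None,fx=5,fy=5,interpolation=cv2.INTER_CUBIC)
cv2.imwrite('pics/c2.png',np.hstack([t(a,269,260),t(b,352,205)]))
E
```

```text
time_s: 5.95
position: [0.4574, 0.153, 0.1283]
eef_rot: [0.978, 0.21, -0.0, -0.0]
wrist_force: [-0.3, 0.3, -0.2]
finger_gap: 0.0141
grip_force: 40.0
[0.45756416 0.15309633 0.12865818] [0.91088305 0.41266449] -1.7754424144716374
```

View pics/c2.png

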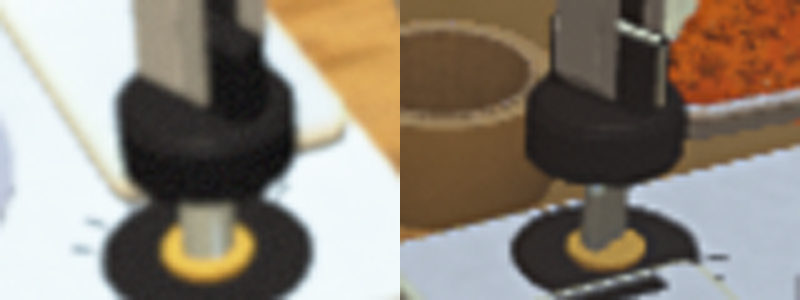

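Run:
```python
from h import *
a=load('s2');b=load('d2')
fa=lambda x,y,z: pt(a,229+x/5-.4,230+y/5-.4,z)
fb=lambda x,y,z: pt(b,312+(x-400)/5-.4,175+y/5-.4,z)
zk=a['obs']['position'][2]-.0266
k=[fa(207.5,203,zk),fb(606.5,187,zk)]; s=[fa(208,282,.060),fb(607,272,.060)]; l=[fa(p,y,.065)for p,y in((161,252),(255,252))]
pl=[fa(208,300,.06)]
print(zk,'rim',*k,np.hypot(*(k[0]-k[1])[:2]),'mid',(k[0]+k[1])/2)
print('bush',*s,np.hypot(*(s[0]-s[1])[:2]),'mid',(s[0]+s[1])/2)
```

```text
0.10171781281479324 rim [0.43181522 0.16280397 0.10171781] [0.48150552 0.14231354 0.10171781] 0.05374926336191275 mid [0.45666037 0.15255875 0.10171781]
bush [0.44559401 0.15910594 0.06      ] [0.47162636 0.14971064 0.06      ] 0.02767588973403592 mid [0.45861019 0.15440829 0.06      ]
```

```bash
python3 -m inch '[[0.0015,0,0.006,-0.015],[0,0,0.004,0],[0,0,0.003,0],[0,0,0.003,0],[0,0,0,0],[0,0,0,0]]'; python3 -m inch '[[0,0,0.003,0],[0,0,0.003,0],[0,0,0,0],[0,0,0,0]]'
```

```text
time_s: 6.85
position: [0.4589, 0.1537, 0.1125]
eef_rot: [0.976, 0.219, 0.0, -0.0]
wrist_force: [0.2, -0.4, -0.9]
finger_gap: 0.0139
grip_force: 40.0
time_s: 7.35
position: [0.4588, 0.1537, 0.1065]
eef_rot: [0.976, 0.219, -0.0, -0.0]
wrist_force: [-0.1, -0.5, -1.8]
finger_gap: 0.0141
grip_force: 40.0
```

Knob is 10 mm below the tip with no upward push, so it is engaging. I'll continue to home.

```bash
python3 -m inch '[[0,0,0.003,0],[0,0,0.003,0],[0,0,0.002,0],[0,0,0,0],[0,0,0,0]]'; python3 -m inch '[[0,0,0.002,0],[0,0,0.002,0],[0,0,0,0],[0,0,0,0]]'
```

```text
time_s: 7.98
position: [0.4588, 0.1537, 0.0986]
eef_rot: [0.976, 0.219, -0.0, -0.0]
wrist_force: [-0.8, -1.2, 2.0]
finger_gap: 0.0137
grip_force: 40.0
time_s: 8.48
position: [0.4589, 0.1537, 0.0945]
eef_rot: [0.976, 0.219, -0.0, -0.0]
wrist_force: [-1.8, -0.8, 4.6]
finger_gap: 0.0136
grip_force: 40.0
```

```bash
python3 -m inch '[[0,0,0.002,0],[0,0,0.001,0],[0,0,0,0],[0,0,0,0]]' - 55; python3 -m inch '[[0,0,0.001,0],[0,0,0,0],[0,0,0,0]]';  python3 -m inch '[[0,0,0.001,0],[0,0,0,0],[0,0,0,0]]'
```

```text
time_s: 8.98
position: [0.4589, 0.1537, 0.0916]
eef_rot: [0.976, 0.219, 0.0, 0.0]
wrist_force: [-2.1, -0.7, 7.3]
finger_gap: 0.0136
grip_force: 55.0
time_s: 9.35
position: [0.4591, 0.1538, 0.0913]
eef_rot: [0.976, 0.219, 0.0, 0.0]
wrist_force: [-7.9, -3.5, 25.4]
finger_gap: 0.0136
grip_force: 55.0
time_s: 9.72
position: [0.4593, 0.1539, 0.0911]
eef_rot: [0.976, 0.219, 0.0, 0.001]
wrist_force: [-13.0, -6.2, 45.3]
finger_gap: 0.0137
grip_force: 55.0
```

```bash
python3 -m inch '[[0,0,-0.001,0],[0,0,0,0],[0,0,0,0],[0,0,0,0]]'
python3 - <<'E'
from h import *
a=shot('scene','s3');b=shot('side','d3')
t=lambda s,u,v: cv2.resize(s['color'][v-30:v+30,u-40:u+40,::-1],None,fx=5,fy=5,interpolation=cv2.INTER_CUBIC)
cv2.imwrite('pics/c3.png',np.hstack([t(a,269,265),t(b,352,210)]))
E
```

```text
time_s: 10.22
position: [0.4591, 0.1538, 0.0913]
eef_rot: [0.976, 0.219, 0.0, 0.0]
wrist_force: [-8.6, -2.9, 25.3]
finger_gap: 0.0133
grip_force: 55.0
```

View pics/c3.png

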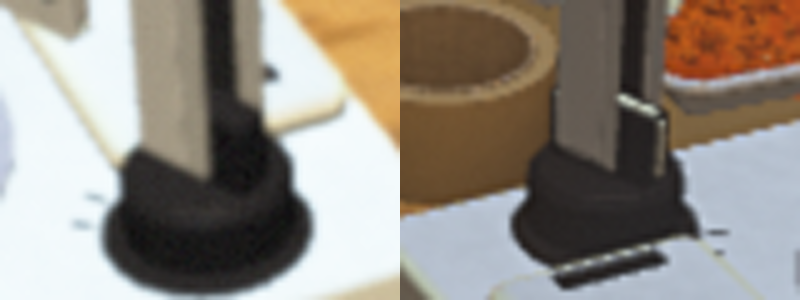

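The knob is seated level, with its skirt at (205,210) in the left tile and (605,215) in the right. It sits down near the plate and is held at the stop with about 25 N.

```bash
python3 -c "
from cell import arm
print(arm.close_job())"
```

```text
the job is handed in; nothing more can be done
None
```

The knob is on the spindle with its flat matched, pushed home, and was pressed to the stop and still held there at about 25 N when I handed the job in at about 10 s; the moves kept clear of the tubs.

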